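Balance a lopsided lamp arm on a stake

TASK

Slip the loose collar over the upright spigot of the lamp arm, down onto its seat, while the arm lies on the bench. The arm's weight is uneven: make a trial lift, shift your grip to its balance point, and hold it level and clear of the bench for a moment. Then, with your grip right above the stake, lay it on the stake's flat round top so that it stays there balanced and level, collar still seated; leave the bowl, the screwdriver and the offcut where they are.

Things in the scene. Friction and masses are not known exactly. Their poses are not given: they have to be found in the camera images.
- lamp_arm: cast silver-grey lamp arm, 249 mm long along its x axis, lying level on the bench; 0.75 to 0.85 kg. At x = -105 mm an upright wall plate, 10 x 52 mm, 58 mm high; at x = +115 mm a round cup with an upright spigot; a straight stem between. Plate and cup stand on the bench and carry the stem clear of it. Origin: at the height of the bench, below the stem's middle; z up, y across.
- stem_middle (a point): centre of the arm's rectangular stem (arm x = 0, 31 mm up; axes as the arm): 18 mm wide, 34 mm high (underside 14, top 48 mm above the foot), x = -100 to +100 mm. Its walls are uneven inside, unseen: with the collar on, the balance point lies on the stem's centre line anywhere from x = -52 to +51 mm.
- seat (a point): centre of the collar's seat: the flat top of the arm's cup at the root of the spigot (arm x = +115 mm, 50 mm up; axes as the arm). Cup 48 mm across at foot and top, narrower between; spigot 14 mm in diameter, 35 mm tall above the seat, its last 6 mm tapered.
- collar: loose silver-grey ring lying flat, outer diameter 42 mm, bore 18 mm, 16 mm high, 30 g; origin at the centre of its underside, z up. Seated, its origin is at point seat
- stake: fixed dark steel stake: an upright round post 22 mm in diameter with a flat top 80 mm above the bench, on a round foot 84 mm in diameter and 18 mm high. Origin: on the bench, on the post's axis, z up. The arm stays on it only if its balance point lies over the 22 mm top; its stem's underside then rests at 80 mm
- bowl: bystander: small steel bowl, 80 mm across, 42 mm high, origin under its centre
- screwdriver: bystander: screwdriver lying on the bench
- offcut: bystander: wooden offcut 110 x 55 x 28 mm, origin under its centre
There are look-alikes about, which are no part of the job. There is more than one size of the collar; the job needs the smallest. Of the things shaped like the stake, the steel one is meant.

How it is judged:
By the outcome, as a careful person would: the job done as asked, in the order asked, and still so for the second after the job is handed in, with the robot touching nothing.
It also fails if it takes over 70 s, if anything falls off the work surface, if the arm or the gripper's body presses on something with over 40 N, if the wrist force passes 120 N, or if a joint passes its speed limit or range.

ROBOT

A 6-joint arm with a two-finger parallel gripper is mounted at the origin on the work surface. World frame = base frame: x ahead of the robot, y to its left, z up, the work surface at z = 0. Lengths are in m, angles in rad, forces in N, time in s.
With the tool pointing down it reaches from about 0.4 to 0.825 m from the base axis. Payload 7 kg.
Tool frame: the origin (TCP) lies on the front face of the gripper's body, between the roots of the fingers; the fingertips stand 66 mm ahead of it and the grasp point (between the pads) lies 47 mm ahead of it; z points along the fingers, y is the direction in which the jaws open and shut (so a half turn about z gives the same grasp; the last joint's range is limited). The gripper opens to 88 mm and grips with 3 to 60 N. Pads are 19 mm wide; open, the fingers measure 130 mm over their backs; the gripper's body (78 mm by 193 mm) begins 47 mm behind the grasp point.
Start: joints at [1.586, 0.359, 0.012, 0, -1.224, -0.288], TCP at [0.182, 0.65, 0.292] pointing down, gripper open.
Joint ranges: [-3.07, 3.07], [-1.43, 2.12], [-1.02, 1.25], [-3.03, 1.67], [-3.05, -0], [-3.03, 3.03]. Speed limits (rad/s): [2.39, 2.39, 3.01, 3.14, 3.14, 3.14].

INTERFACE

Orientations are given as a unit quaternion [w, x, y, z].
In Python, from workcell import arm gives the robot as it stands.
- The arm moves only by the shell command python3 -m inch 'ROWS' [OPENING]. ROWS is JSON, a list of rows, each a list of 2 entries, a list of its own where there are three numbers: the shift along the world's x, y, z in units of 2 cm (1.0 is 2 cm), then the turn, a rotation vector about the world's x, y, z in units of 0.08 rad (1.0 is 0.08 rad). A call has exactly 8 rows; each row shifts and turns the commanded pose from where the row before left it; what a row does not reach is not made up. A row lasts 1/12 s, in which the tool goes at most 41.7 mm and 7.16 degrees, less where a joint would pass 70% of its speed; a pose out of reach is approached as far as the arm can. A call with a number of a shift or a turn outside -1 to 1 is refused whole. A call with a gripper value outside its range is refused whole. OPENING is the finger opening in mm, from 0 to 87.6, set as the call begins (- or left out, the last holds). The fingers move at their own pace and stop on an object; the grip force is fixed at half the most. Time passes only in rows, so rows that do not move let the fingers close, or fill a call up. It gives the time, the measured TCP pose, the force and the opening at its end, in the units of the state.
- arm.read_state(): the state, without advancing time (a new reading comes with each control period).
- arm.capture(name): name is "side" or "top" or "wrist"; returns a dict with "color" (420x560x3 uint8, red, green, blue), "intrinsics" (3x3 intrinsics, pixels), "cam_to_world" (4x4, takes a point from camera to world coordinates). Camera axes: x right, y down, z forward; pixel columns grow to the right and rows downward; lengths in m; the calibration is good to about 2 mm. A picture is of the moment at which its call begins. There is no depth.
- arm.close_job(): hands the job in, once; it reports no verdict.
Trained networks look in the newest picture that a camera, given by its name, has taken for a name from the list of things; names that differ only in an ending like _2 or _b are one class to them, and where a whole thing is asked for, a point or a joint stands for the part that bears it (a point fixed in the world has none). Each returns a list of dicts, best first, with "conf" (0 to 1); they miss things now and then, are a little off and sometimes report something else, mostly with a low value. They report only what shows in the picture. A call takes as long as a camera call. They do not tell look-alikes from the thing itself.
- arm.search_frame(camera, target): "xy" ([column, row] in pixels, amid what is visible of it).
- arm.regions_of(camera, target): "mask" (420x560 bool, what is visible of it) and "xy" ([column, row] in pixels, amid what is visible of it).
The state is a dict: "clock": time; "joint_pos": joint angles; "qvel": joint speeds; "joint_efforts": joint torques, N m; "ee_pos": TCP position; "ee_rot": TCP orientation; "wrist_force": force on the tool from outside, world axes, zero at the start; "ft_torque": the same for the moment, N m; "gripper_width": finger opening in m.
Only numpy, scipy, OpenCV 4.12 (cv2) and the standard library are available. Lean on these libraries where they do the work, as an engineer would, in place of code of your own. Each camera call takes 0.05 s, during which the arm holds its last target.

## Working session

There is one attempt and no reset: what is moved stays moved. The work goes in short steps, Python scripts to look and compute and a shell command to move; the robot and the scene stay as the last step left them, time stands still between calls to the robot, and variables do not carry over. Pictures are saved under pics/ and viewed, and the job is handed in when it is done.

```bash
ls; mkdir -p pics
python3 - <<'E'
from workcell import arm
import cv2
s=arm.read_state(); print({k:(v if isinstance(v,float) else [round(float(x),3) for x in v]) for k,v in s.items() })
for n in ["side","top","wrist"]:
    c=arm.capture(n); cv2.imwrite(f"pics/{n}0.png",c["color"][:,:,::-1]); print(n,c["intrinsics"].round(1).tolist(),c["cam_to_world"].round(3).tolist())
E
```

```text
pics
{'clock': 0.0, 'joint_pos': [1.586, 0.359, 0.011, -0.0, -1.224, -0.288], 'qvel': [-0.0, -0.0, 0.001, 0.0, 0.001, -0.002], 'joint_efforts': [-0.0, -58.272, 29.305, 6.997, 0.007, -0.0], 'ee_pos': [0.182, 0.65, 0.291], 'ee_rot': [0.001, 0.991, -0.136, -0.0], 'wrist_force': [0.521, 0.478, 0.561], 'ft_torque': [-0.031, -0.055, 0.008], 'gripper_width': 0.08769647027803916}
side [[466.2, 0.0, 279.0], [0.0, 466.2, 201.2], [0.0, 0.0, 1.0]] [[0.948, -0.229, 0.222, 0.223], [-0.319, -0.695, 0.644, -0.955], [0.007, -0.681, -0.732, 1.167], [0.0, 0.0, 0.0, 1.0]]
top [[455.5, 0.0, 282.1], [0.0, 455.5, 206.0], [0.0, 0.0, 1.0]] [[-0.02, -0.981, 0.191, 0.328], [-1.0, 0.02, -0.005, 0.015], [0.001, -0.191, -0.982, 1.205], [0.0, 0.0, 0.0, 1.0]]
wrist [[343.7, 0.0, 275.2], [0.0, 343.7, 202.5], [0.0, 0.0, 1.0]] [[-0.27, -0.926, -0.265, 0.253], [-0.963, 0.26, 0.074, 0.629], [-0.0, 0.275, -0.961, 0.383], [0.0, 0.0, 0.0, 1.0]]
```

View pics/top0.png

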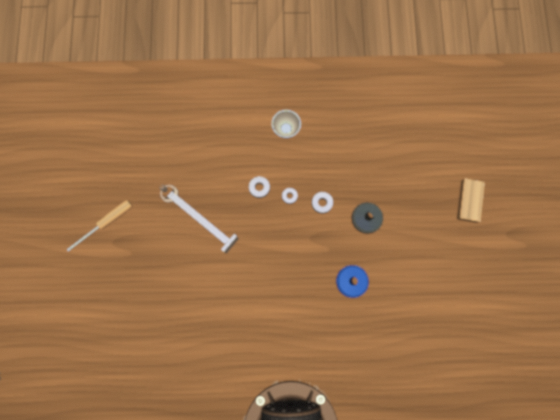

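View pics/side0.png

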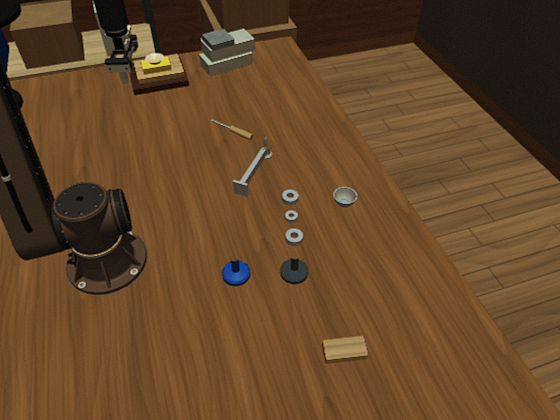

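View pics/wrist0.png

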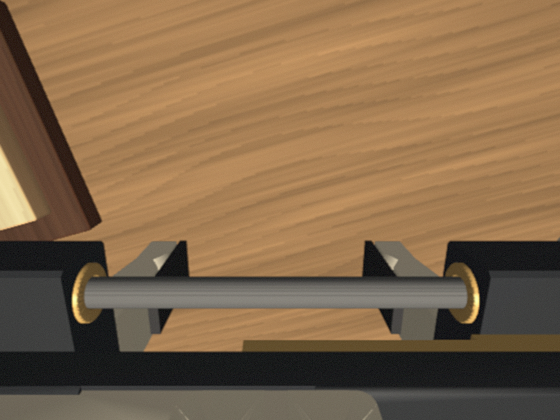

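```bash
cat > h.py <<'E'
from workcell import arm
import cv2, numpy as np, json
def cap(n,save=None):
    c=arm.capture(n)
    if save: cv2.imwrite("pics/"+save,c["color"][:,:,::-1])
    return c
def ray(c,uv):
    K=np.array(c["intrinsics"]);T=np.array(c["cam_to_world"])
    d=T[:3,:3]@np.linalg.inv(K)@np.array([uv[0],uv[1],1.]);return T[:3,3],d
def atz(c,uv,z):
    o,d=ray(c,uv);return o+d*(z-o[2])/d[2]
def proj(c,p):
    K=np.array(c["intrinsics"]);T=np.array(c["cam_to_world"])
    q=K@(T[:3,:3].T@(np.asarray(p)-T[:3,3]));return q[:2]/q[2]
def tri(c1,u1,c2,u2):
    o1,d1=ray(c1,u1);o2,d2=ray(c2,u2)
    d1=d1/np.linalg.norm(d1);d2=d2/np.linalg.norm(d2)
    A=np.stack([d1,-d2],1);t=np.linalg.lstsq(A,o2-o1,rcond=None)[0]
    a=o1+d1*t[0];b=o2+d2*t[1];return (a+b)/2,np.linalg.norm(a-b)
def crop(c,x0,y0,w,h,f,name):
    im=c["color"][y0:y0+h,x0:x0+w,::-1];cv2.imwrite("pics/"+name,cv2.resize(im,None,fx=f,fy=f,interpolation=cv2.INTER_CUBIC))
E
python3 - <<'E'
from h import *
for n in ["top","side"]:
    c=cap(n)
    if n=="top": crop(c,150,160,250,150,3,"tc.png")
    else: crop(c,210,110,160,180,3,"sc.png")
    for t in ["lamp_arm","collar","stake","bowl","seat","screwdriver","offcut","stem_middle"]:
        for r in arm.regions_of(n,t):
            m=r["mask"]; print(n,t,round(r["conf"],2),np.round(r["xy"],1),m.sum(), [np.round(atz(c,r["xy"],z),3)[:2].tolist() for z in (0.0,0.016,0.031)])
E
```

```text
top lamp_arm 0.81 [198.7 219.8] 868 [[0.529, 0.233], [0.527, 0.23], [0.524, 0.227]]
top collar 0.83 [259.9 187.7] 302 [[0.614, 0.068], [0.611, 0.067], [0.607, 0.067]]
top collar 0.77 [320. 202.] 338 [[0.571, -0.094], [0.568, -0.092], [0.565, -0.091]]
top collar 0.65 [290.3 193.6] 153 [[0.596, -0.014], [0.593, -0.014], [0.589, -0.013]]
top stake 0.57 [353.5 281.2] 753 [[0.359, -0.174], [0.358, -0.171], [0.358, -0.169]]
top stake 0.18 [198.8 213.9] 844 [[0.545, 0.233], [0.542, 0.23], [0.54, 0.227]]
top bowl 0.61 [285.8 122.8] 610 [[0.799, -0.006], [0.793, -0.006], [0.787, -0.006]]
top seat 0.9 [204.7 218. ] 825 [[0.534, 0.217], [0.531, 0.214], [0.529, 0.212]]
top screwdriver 0.88 [110.2 216.3] 378 [[0.544, 0.47], [0.541, 0.464], [0.538, 0.459]]
top offcut 0.86 [468.6 201.4] 992 [[0.565, -0.495], [0.562, -0.489], [0.559, -0.482]]
top offcut 0.29 [283.4 123.8] 650 [[0.796, 0.0], [0.79, 0.001], [0.784, 0.001]]
top stem_middle 0.57 [201.4 220.1] 728 [[0.528, 0.226], [0.526, 0.223], [0.523, 0.22]]
side lamp_arm 0.71 [346.1 348.5] 1060 [[0.576, -0.488], [0.571, -0.495], [0.567, -0.501]]
side
[... 477 characters left out ...]
24, -0.22], [0.52, -0.229]]
side stake 0.33 [347.5 193.9] 357 [[0.814, 0.03], [0.806, 0.016], [0.799, 0.004]]
side bowl 0.67 [345.9 192.1] 332 [[0.813, 0.04], [0.805, 0.026], [0.797, 0.013]]
side bowl 0.2 [346.4 347.7] 1004 [[0.578, -0.486], [0.573, -0.493], [0.568, -0.499]]
side seat 0.6 [250.7 167.1] 644 [[0.533, 0.266], [0.529, 0.249], [0.525, 0.233]]
side screwdriver 0.59 [242.3 134.1] 179 [[0.555, 0.459], [0.551, 0.44], [0.546, 0.422]]
side offcut 0.71 [347.1 348.1] 1022 [[0.579, -0.488], [0.574, -0.494], [0.569, -0.5]]
side offcut 0.2 [242.3 131.7] 166 [[0.559, 0.474], [0.555, 0.454], [0.55, 0.436]]
side stem_middle 0.92 [248.5 171.1] 586 [[0.52, 0.248], [0.516, 0.231], [0.512, 0.216]]
```

View pics/tc.png

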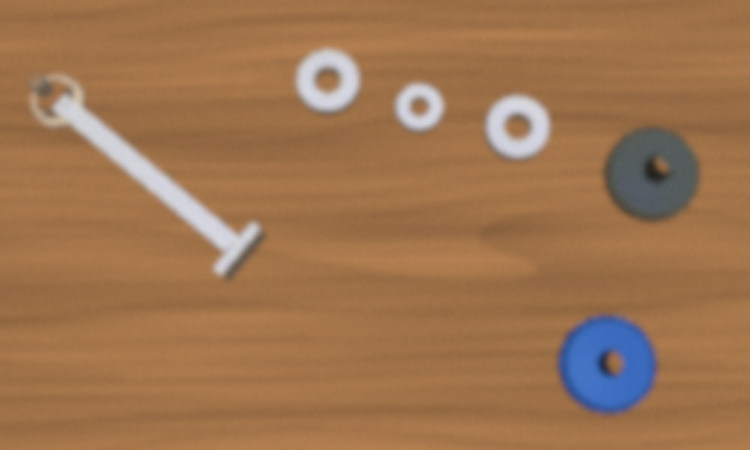

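View pics/sc.png

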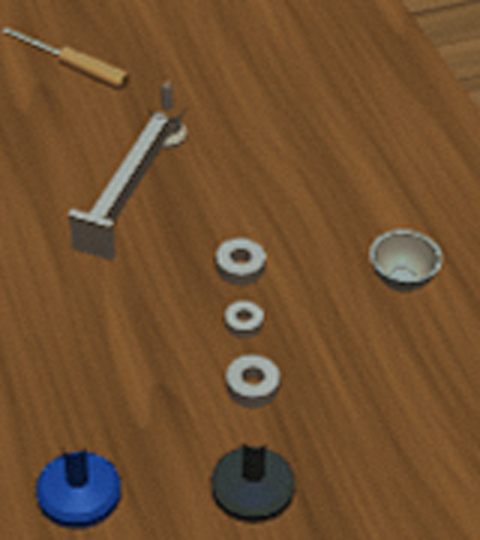

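The rings in the top view are at (259,187), (290,195) and (322,202). The middle one is about 16 px, roughly 42 mm, so it is the smallest and matches the collar. The stakes are dark at (367,218) and blue at (353,281), and the dark one is the steel one. Next I'll measure positions.

Run:
```python
from h import *
c=cap("top");s=cap("side")
T=lambda u,v:(150+u/3-.33,160+v/3-.33); S=lambda u,v:(210+u/3-.33,110+v/3-.33)
print("collar",atz(c,T(419,107),.016),atz(s,S(243.5,316),.016))
for n,p in dict(r1=(328,81),r3=(518,127)).items(): print(n,atz(c,T(*p),.02))
print("stake foot",atz(c,T(651,174),.018),"top",atz(c,T(658,166),.08))
print("side foot",atz(s,S(253,478),.018),"top",atz(s,S(254,448),.08))
cup=atz(c,T(55,99),.05);print("cup",cup,"spig",atz(c,T(42,87),.085), "side spig top",atz(s,S(167,85),.085))
a=atz(c,T(64,101),.048);b=atz(c,T(232,242),.048);pl=atz(c,T(240,248),.058)
print("stem",a,b,"plate",pl,np.degrees(np.arctan2(*(a-b)[1::-1])),np.linalg.norm(cup-pl),np.degrees(np.arctan2(*(cup-pl)[1::-1])))
# side: plate top mid, 
print("side plate top",atz(s,S(91,219),.058))
```

```text
collar [ 0.5880164  -0.01105786  0.016     ] [ 0.58957188 -0.01328962  0.016     ]
r1 [0.61245569 0.06952819 0.02      ]
r3 [ 0.56728312 -0.09816235  0.02      ]
stake foot [ 0.52312137 -0.2139355   0.018     ] top [ 0.51960389 -0.20818938  0.08      ]
side foot [ 0.52639632 -0.21841959  0.018     ] top [ 0.52260138 -0.22613481  0.08      ]
cup [0.59396342 0.30461515 0.05      ] spig [0.59648019 0.30706025 0.085     ] side spig top [0.60435183 0.30890607 0.085     ]
stem [0.59248988 0.29726848 0.048     ] [0.4667916  0.15132165 0.048     ] plate [0.4603863  0.14339883 0.058     ] 49.26297071045138 0.20951741853629993 50.3562705958196
side plate top [0.46208758 0.14255281 0.058     ]
```

```bash
python3 -m inch '[[[0.8,-0.9,0],[0,0,-1]],[[0.8,-0.9,0],[0,0,-1]],[[0.8,-0.9,0],[0,0,-1]],[[0.8,-0.9,0],[0,0,-1]],[[0.8,-0.9,0],[0,0,-1]],[[0.8,-0.9,0],[0,0,-1]],[[0.8,-0.9,0],[0,0,-1]],[[0.8,-0.9,0],[0,0,-1]]]' 70
```

```text
clock: 1.82
ee_pos: [0.3105, 0.5051, 0.2923]
ee_rot: [-0.0, 0.897, -0.442, -0.0]
wrist_force: [-0.4, 0.7, -0.2]
gripper_width: 0.0699
```

```bash
python3 -m inch '[[[0.9,-1,0],[0,0,-1]],[[0.9,-1,0],[0,0,-1]],[[0.9,-1,0],[0,0,-1]],[[0.9,-1,0],[0,0,-1]],[[0.9,-1,0],[0,0,-1]],[[0.9,-1,0],[0,0,-1]],[[0.9,-1,0],[0,0,-1]],[[0.9,-1,0],[0,0,-1]]]' 70
python3 - <<'E'
from h import *
cap("wrist","w1.png")
E
python3 -m inch '[[[0.6,-1,0],[0,0,-1]],[[0.6,-1,0],[0,0,-1]],[[0.6,-1,0],[0,0,-1]],[[0.6,-1,0],[0,0,-1]],[[0.6,-1,0],[0,0,-1]],[[0.6,-1,0],[0,0,-1]],[[0.6,-1,0],[0,0,-1]],[[0.6,-1,0],[0,0,-1]]]' 70
python3 - <<'E'
from h import *
cap("wrist","w2.png")
print(arm.read_state()["joint_pos"])
E
```

```text
clock: 2.48
ee_pos: [0.4546, 0.3449, 0.2924]
ee_rot: [-0.0, 0.712, -0.702, -0.0]
wrist_force: [0.1, 0.2, -0.4]
gripper_width: 0.07
clock: 3.2
ee_pos: [0.5504, 0.185, 0.2924]
ee_rot: [0.0, -0.455, 0.89, 0.0]
wrist_force: [-0.2, 0.0, -0.4]
gripper_width: 0.0699
[ 6.56385827e-01  2.05202953e-01 -2.01256845e-01  9.11771515e-04
 -1.16482962e+00 -1.28959591e+00]
```

View pics/w1.png

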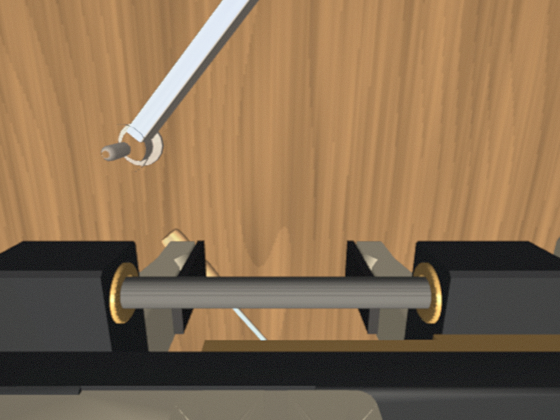

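View pics/w2.png

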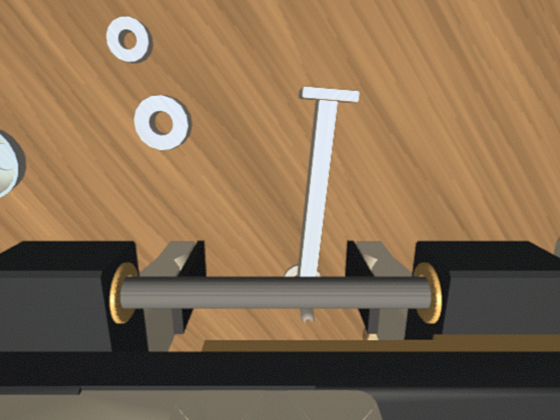

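Run:
```python
from h import *
from scipy.spatial.transform import Rotation as R
c=cap("wrist"); st=arm.read_state()
def pose(p,q):
    M=np.eye(4);M[:3,:3]=R.from_quat([q[1],q[2],q[3],q[0]]).as_matrix();M[:3,3]=p;return M
rel=np.linalg.inv(pose(st["ee_pos"],st["ee_rot"]))@np.array(c["cam_to_world"])
np.save("rel.npy",rel);print(rel.round(3))
c1=dict(intrinsics=c["intrinsics"],cam_to_world=pose([.4546,.3449,.2924],[0,.712,-.702,0])@rel)
print("w1 cup",atz(c1,(140.5,146),.05),"tip",atz(c1,(107,153.5),.085))
print("stem w1 mid top", atz(c1,(140,135),.048),atz(c1,(237,0),.048))
a=atz(c,(311,272),.048);b=atz(c,(327.5,101),.048);print("w2 stem",a,b,np.degrees(np.arctan2(*(a-b)[1::-1])))
print("plate ends",atz(c,(303,90),.058),atz(c,(358,94),.058))
print("collar",atz(c,(127.8,39.5),.016),"r2",atz(c,(161,122),.016))
print("tip w2",atz(c,(307,318),.085))
print(R.from_quat(np.roll(st["ee_rot"],-1)).as_matrix().round(3))
crop(c,80,0,120,170,4,"w2c.png")
```

```text
[[-0.006 -0.961 -0.277  0.075]
 [ 1.    -0.006 -0.002 -0.001]
 [ 0.    -0.277  0.961 -0.092]
 [ 0.     0.     0.     1.   ]]
w1 cup [0.5864014  0.31010818 0.05      ] tip [0.60262425 0.31259361 0.085     ]
stem w1 mid top [0.58660436 0.29980724 0.048     ] [0.49046907 0.18321355 0.048     ]
w2 stem [0.57972604 0.28604344 0.048     ] [0.46647601 0.1493308  0.048     ] 50.36232725001969
plate ends [0.48019464 0.12753067 0.058     ] [0.44204708 0.15981425 0.058     ]
collar [ 0.58821365 -0.01211654  0.016     ] r2 [0.61450051 0.06646783 0.016     ]
tip w2 [0.60395655 0.30759702 0.085     ]
[[-0.587 -0.809  0.   ]
 [-0.809  0.587 -0.   ]
 [ 0.    -0.    -1.   ]]
```

View pics/w2c.png

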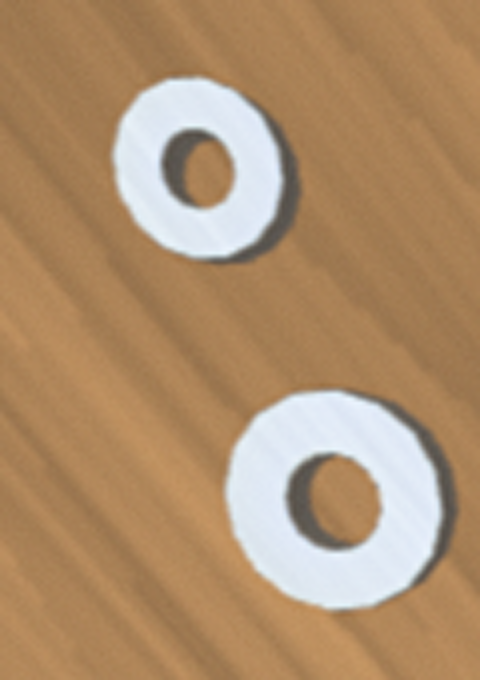

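```bash
python3 -m inch '[[[0.68,-0.63,-0.56],[0,0,-0.1]],[[0.68,-0.63,-0.56],[0,0,-0.1]],[[0.68,-0.63,-0.56],[0,0,-0.1]],[[0.68,-0.63,-0.56],[0,0,-0.1]],[[0.68,-0.63,-0.56],[0,0,-0.1]],[[0.68,-0.63,-0.56],[0,0,-0.1]],[[0.68,-0.63,-0.56],[0,0,-0.1]],[[0.68,-0.63,-0.56],[0,0,-0.1]]]' 70
python3 - <<'E'
from h import *
c=cap("wrist","w3.png"); np.savez("w3.npz",**{k:c[k] for k in c})
E
```

```text
clock: 3.97
ee_pos: [0.6592, 0.0851, 0.202]
ee_rot: [0.0, -0.428, 0.904, 0.0]
wrist_force: [0.2, 1.1, -0.1]
gripper_width: 0.0698
```

View pics/w3.png

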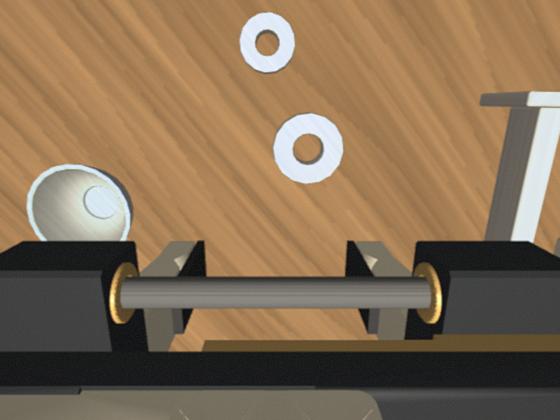

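Run:
```python
from h import *
c=np.load("w3.npz"); im=c["color"]
m=((im.min(2)>170)).astype(np.uint8); m[235:]=0
cs,_=cv2.findContours(m,cv2.RETR_EXTERNAL,cv2.CHAIN_APPROX_NONE)
for k in cs:
    if len(k)>60:
        e=cv2.fitEllipse(k);print(e,atz(c,e[0],.016),len(k))
        pts=np.array([atz(c,p[0],.016)[:2] for p in k]); (x,y),r=cv2.minEnclosingCircle(pts.astype(np.float32)*1000);A=np.c_[2*pts,np.ones(len(pts))];s=np.linalg.lstsq(A,(pts**2).sum(1),rcond=None)[0];print("fit",s[:2],np.sqrt(s[2]+s[0]**2+s[1]**2))
```

```text
((78.32157897949219, 203.5208282470703), (70.42679595947266, 106.3956527709961), 97.05731201171875) [ 0.79145774 -0.01501304  0.016     ] 449
fit [ 0.79546907 -0.01239088] 0.035967834829926285
((307.8155517578125, 148.020263671875), (67.89095306396484, 69.58901977539062), 43.86295700073242) [0.61331787 0.07059152 0.016     ] 197
fit [0.61379968 0.07118206] 0.027605222886844225
((537.6743774414062, 171.28575134277344), (24.197546005249023, 171.63238525390625), 12.844245910644531) [0.47902829 0.20497805 0.016     ] 291
fit [0.48247992 0.20545601] 0.035340441073701996
((543.8397827148438, 98.55503845214844), (14.758000373840332, 38.45427703857422), 89.40603637695312) [0.44854246 0.15614026 0.016     ] 86
fit [0.44872387 0.15643703] 0.009617647147393105
((266.8172912597656, 41.821868896484375), (54.055450439453125, 58.69697189331055), 178.7734375) [ 0.58881984 -0.0106335   0.016     ] 161
fit [ 0.58909547 -0.01029785] 0.020003735354551064
```

```bash
python3 -m inch '[[[-0.5,-0.68,-0.5],[0,0,0]],[[-0.5,-0.68,-0.5],[0,0,0]],[[-0.5,-0.68,-0.6],[0,0,0]],[[-0.5,-0.68,-0.6],[0,0,0]],[[-0.5,-0.68,-0.6],[0,0,0]],[[-0.5,-0.68,-0.6],[0,0,0]],[[-0.515,-0.7,-0.6],[0,0,0]],[[0,0,-0.6],[0,0,0]]]' 62; python3 -m inch '[[[0,0,-0.5],[0,0,0]],[[0,0,-0.5],[0,0,0]],[[0,0,-0.5],[0,0,0]],[[0,0,-0.3],[0,0,0]],[[0,0,-0.2],[0,0,0]],[[0,0,0],[0,0,0]],[[0,0,0],[0,0,0]],[[0,0,0],[0,0,0]]]'
```

```text
clock: 4.68
ee_pos: [0.5862, -0.0118, 0.1102]
ee_rot: [-0.001, -0.428, 0.904, 0.0]
wrist_force: [0.0, 0.1, -0.8]
gripper_width: 0.0619
clock: 5.35
ee_pos: [0.5887, -0.0102, 0.071]
ee_rot: [0.0, -0.428, 0.904, -0.0]
wrist_force: [1.0, -0.5, 0.2]
gripper_width: 0.0622
```

```bash
python3 -m inch '[[[0,0,0],[0,0,0]],[[0,0,0],[0,0,0]],[[0,0,0],[0,0,0]],[[0,0,0],[0,0,0]],[[0,0,0],[0,0,0]],[[0,0,0],[0,0,0]],[[0,0,0.3],[0,0,0]],[[0,0,0.7],[0,0,0]]]' 30
python3 - <<'E'
from h import *
c=cap("wrist","w4.png")
E
```

```text
clock: 6.02
ee_pos: [0.5872, -0.0107, 0.0893]
ee_rot: [-0.002, -0.428, 0.904, 0.0]
wrist_force: [0.1, -0.3, -0.2]
gripper_width: 0.0409
```

View pics/w4.png

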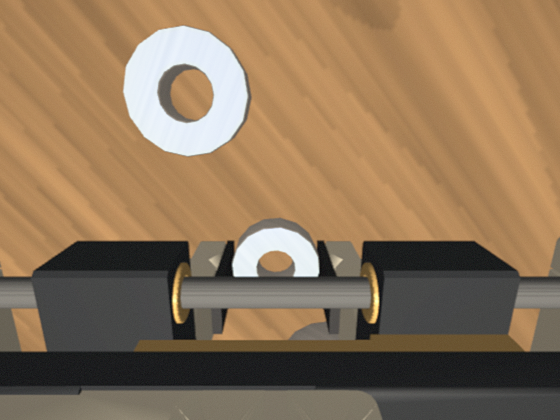

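Run:
```python
from h import *
c=cap("wrist"); st=arm.read_state()
crop(c,200,200,160,110,5,"w4c.png")
rel=np.load("rel.npy"); cc=dict(intrinsics=c["intrinsics"],cam_to_world=rel) # tool coords
for uv in [(275.5,228),(275.5,251),(234,268),(318,268)]:
    print(uv,atz(cc,uv,.055).round(4))
```

```text
(275.5, 228) [ 0.021  -0.0009  0.055 ]
(275.5, 251) [ 0.0096 -0.001   0.055 ]
(234, 268) [ 0.0011 -0.0206  0.055 ]
(318, 268) [0.0008 0.019  0.055 ]
```

View pics/w4c.png

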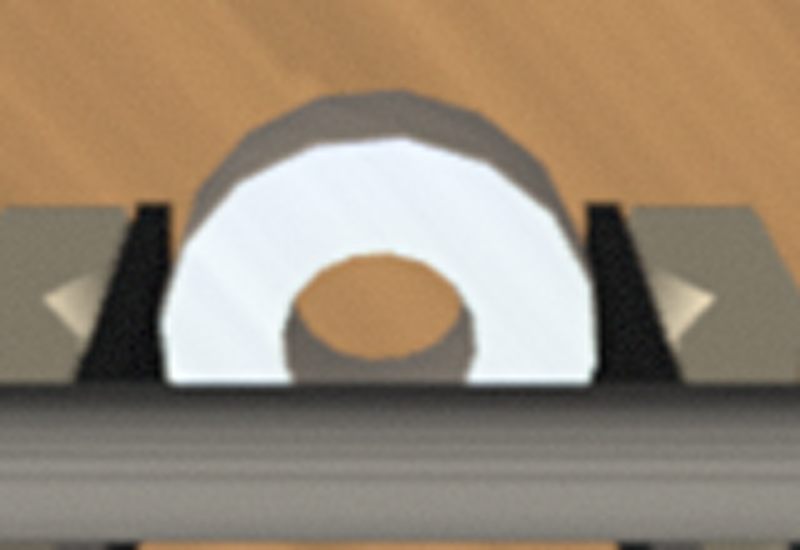

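```bash
python3 -m inch '[[[0,0.2,1],[0,0,0]],[[0.2,0.8,1],[0,0,0]],[[0.2,1,1],[0,0,0]],[[0.2,1,1],[0,0,0]],[[0.2,1,1],[0,0,0]],[[0.2,1,0.6],[0,0,0]],[[0.2,1,0],[0,0,0]],[[0.2,1,0],[0,0,0]]]' 30;python3 -m inch '[[[0.2,1,0],[0,0,0]],[[0.2,1,0],[0,0,0]],[[0.2,1,0],[0,0,0]],[[0.2,1,0],[0,0,0]],[[0.2,1,0],[0,0,0]],[[0.2,1,0],[0,0,0]],[[0.2,1,0],[0,0,0]],[[0.2,1,0],[0,0,0]]]' 30;python3 -m inch '[[[0,1,0],[0,0,0]],[[0,1,0],[0,0,0]],[[0,0.6,0],[0,0,0]],[[0,0.5,0],[0,0,0]],[[0,0,0],[0,0,0]],[[0,0,0],[0,0,0]],[[0,0,0],[0,0,0]],[[0,0,0],[0,0,0]]]' 30
python3 - <<'E'
from h import *
c=cap("wrist","w5.png"); np.savez("w5.npz",**c)
c=cap("top","t5.png"); np.savez("t5.npz",**c)
c=cap("side","s5.png"); np.savez("s5.npz",**c)
E
```

```text
clock: 6.78
ee_pos: [0.6168, 0.1308, 0.2037]
ee_rot: [0.001, -0.428, 0.904, 0.0]
wrist_force: [0.7, 0.1, -0.8]
gripper_width: 0.0409
clock: 7.45
ee_pos: [0.6486, 0.2914, 0.2022]
ee_rot: [-0.0, -0.428, 0.904, -0.0]
wrist_force: [0.7, -0.2, 0.1]
gripper_width: 0.0406
clock: 8.12
ee_pos: [0.6484, 0.3507, 0.2028]
ee_rot: [0.0, -0.428, 0.904, 0.0]
wrist_force: [-0.8, -0.6, -0.9]
gripper_width: 0.0405
```

View pics/w5.png

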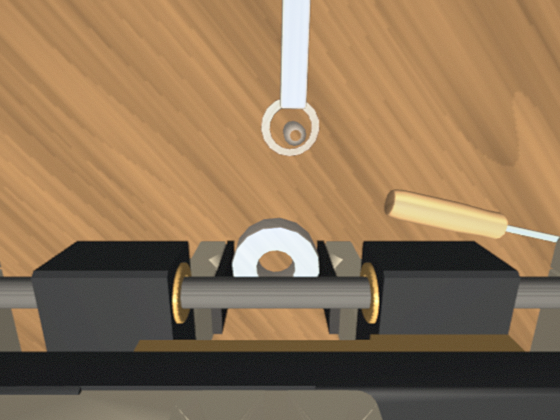

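Run:
```python
from h import *
c=np.load("w5.npz"); crop(c,240,60,100,110,6,"w5c.png")
im=c["color"].astype(int)
cc=dict(intrinsics=c["intrinsics"],cam_to_world=np.load("rel.npy"))
h=.2028
for uv,z in [((290.5,127),.05),((293.5,134),.085)]: print(uv,atz(cc,uv,h-z).round(4))
# stem edges by rows
for r in (10,30,50,70,90):
    row=im[r,260:340]; m=np.where(row.min(1)>165)[0]+260; print(r,m.min(),m.max(),atz(cc,((m.min()+m.max())/2,r),h-.048).round(4))
```

```text
(290.5, 127) [0.0596 0.0098 0.1528]
(293.5, 134) [0.0577 0.0101 0.1178]
10 283 309 [0.1331 0.0129 0.1548]
30 282 308 [0.1214 0.0124 0.1548]
50 282 307 [0.1094 0.0122 0.1548]
70 281 306 [0.097  0.0117 0.1548]
90 281 306 [0.0842 0.0118 0.1548]
```

View pics/w5c.png

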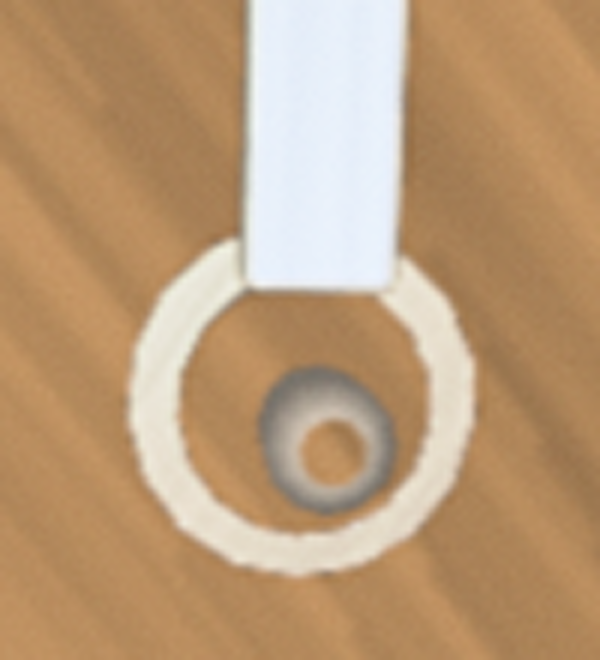

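Run:
```python
from h import *
c=cap("side"); crop(c,225,130,70,75,8,"s5c.png")
c=np.load("w5.npz")
cc=dict(intrinsics=c["intrinsics"],cam_to_world=np.load("rel.npy"))
p=lambda u,v:(240+u/6-.4,60+v/6-.4)
for z in (0,.05):
  print(z,[atz(cc,p(*q),.2028-z)[:2].round(4) for q in [(130,400),(475,400),(300,575)]])
print("tip",atz(cc,p(333,452),.2028-.085))
```

```text
0 [array([ 0.0571, -0.0126]), array([0.0568, 0.0356]), array([0.0325, 0.0113])]
0.05 [array([ 0.0602, -0.0106]), array([0.06  , 0.0295]), array([0.0398, 0.0093])]
tip [0.0571797  0.01108934 0.1178    ]
```

View pics/s5c.png

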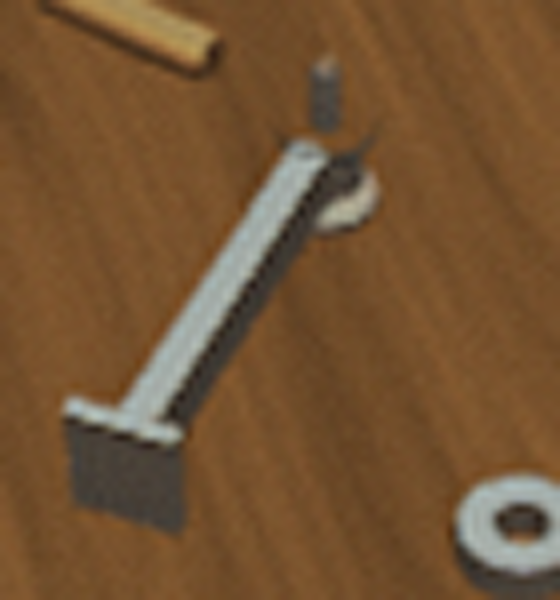

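```bash
python3 -m inch '[[[-0.45,-0.36,0],[0,0,0]],[[-0.45,-0.36,0],[0,0,0]],[[-0.45,-0.36,0],[0,0,0]],[[-0.46,-0.37,-0.4],[0,0,0]],[[-0.46,-0.365,-0.7],[0,0,0]],[[0,0,-0.7],[0,0,0]],[[0,0,0],[0,0,0]],[[0,0,0],[0,0,0]]]' 30
python3 - <<'E'
from h import *
c=cap("wrist","w6.png"); crop(c,200,180,160,140,5,"w6c.png")
s=cap("side"); crop(s,225,80,100,100,6,"s6c.png")
E
```

```text
clock: 8.98
ee_pos: [0.603, 0.315, 0.1664]
ee_rot: [-0.0, -0.428, 0.904, -0.0]
wrist_force: [0.3, 0.9, -0.3]
gripper_width: 0.0406
```

View pics/w6c.png

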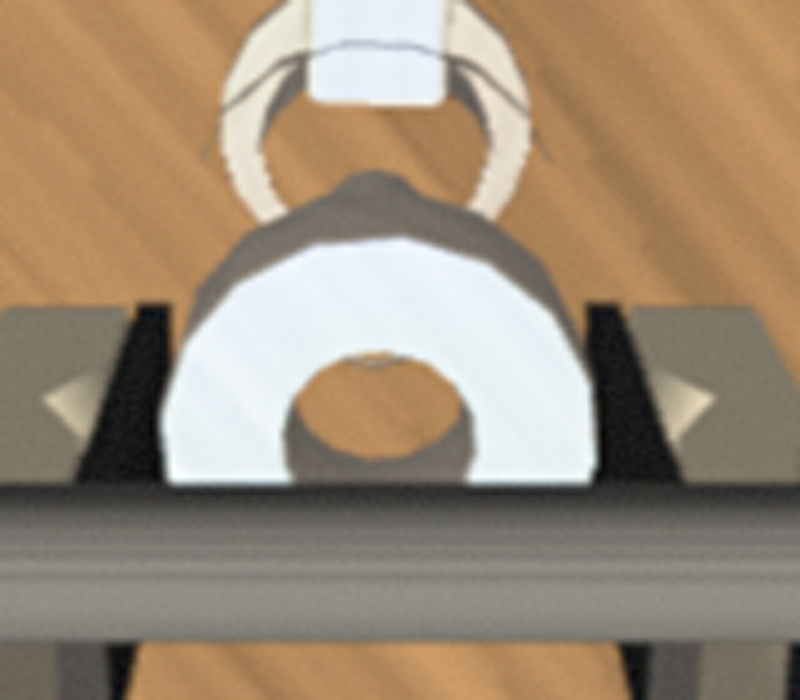

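View pics/s6c.png

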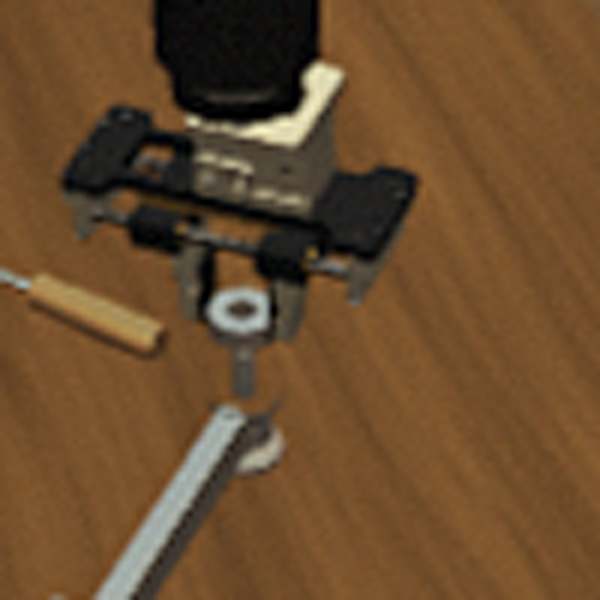

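Run:
```python
from h import *
c=cap("wrist")
cc=dict(intrinsics=c["intrinsics"],cam_to_world=np.load("rel.npy"))
p=lambda u,v:(200+u/5-.4,180+v/5-.4)
print("tip far edge",atz(cc,p(380,363),.0814),"bore top far",atz(cc,p(380,352),.055),"bore bottom near",atz(cc,p(380,460),.071), "spigot side front",atz(cc,p(376,172),.1164))
```

```text
tip far edge [-0.00288229 -0.00099352  0.0814    ] bore top far [ 0.01015041 -0.00093979  0.055     ] bore bottom near [-0.00922483 -0.00103591  0.071     ] spigot side front [ 0.00774748 -0.00142002  0.1164    ]
```

```bash
python3 -m inch '[[[0,0,-0.2],[0,0,0]],[[0,0,-0.2],[0,0,0]],[[0,0,-0.2],[0,0,0]],[[0,0,-0.2],[0,0,0]],[[0,0,-0.2],[0,0,0]],[[0,0,0],[0,0,0]],[[0,0,0],[0,0,0]],[[0,0,0],[0,0,0]]]' 30
python3 - <<'E'
from h import *
c=cap("wrist","w7.png"); crop(c,200,180,160,140,5,"w7c.png")
E
```

```text
clock: 9.8
ee_pos: [0.603, 0.3154, 0.1466]
ee_rot: [-0.0, -0.428, 0.904, -0.0]
wrist_force: [-0.8, 0.4, -0.6]
gripper_width: 0.0403
```

View pics/w7c.png

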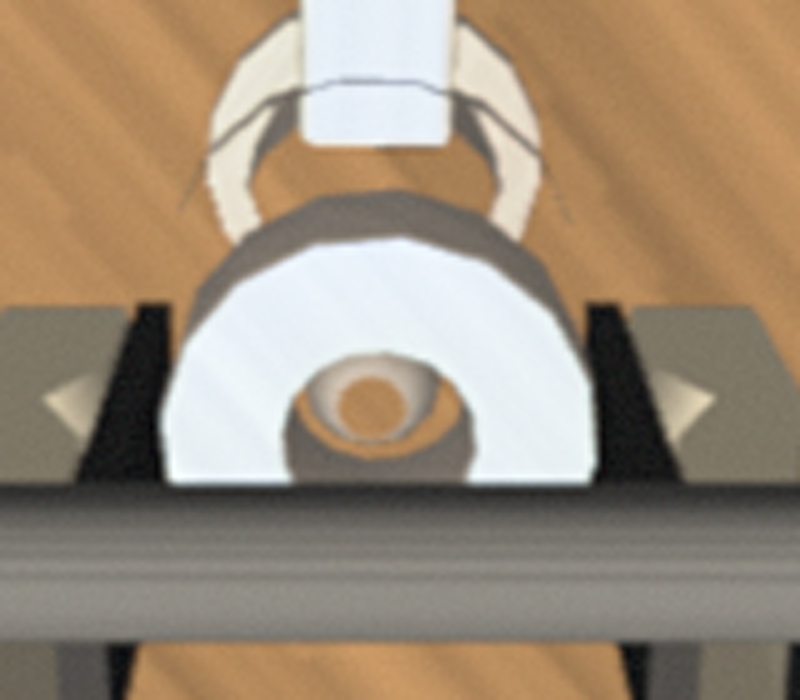

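```bash
python3 -m inch '[[[0.025,-0.02,-0.1],[0,0,0]],[[0,0,-0.2],[0,0,0]],[[0,0,-0.2],[0,0,0]],[[0,0,-0.2],[0,0,0]],[[0,0,-0.2],[0,0,0]],[[0,0,-0.2],[0,0,0]],[[0,0,-0.1],[0,0,0]],[[0,0,0],[0,0,0]]]' 30
```

```text
clock: 10.52
ee_pos: [0.6032, 0.3147, 0.1217]
ee_rot: [-0.001, -0.428, 0.904, -0.0]
wrist_force: [0.1, -0.0, -0.5]
gripper_width: 0.0404
```

```bash
python3 -m inch '[[[0,0,0],[0,0,0]],[[0,0,0],[0,0,0]],[[0,0,0],[0,0,0]],[[0,0,0],[0,0,0]],[[0,0,0.5],[0,0,0]],[[0,0,1],[0,0,0]],[[0,0,1],[0,0,0]],[[0,0,1],[0,0,0]]]' 56
python3 - <<'E'
from h import *
c=cap("side"); crop(c,225,100,100,100,6,"s8c.png")
cap("wrist","w8.png")
E
```

```text
clock: 11.18
ee_pos: [0.6035, 0.3148, 0.1942]
ee_rot: [0.0, -0.428, 0.904, -0.0]
wrist_force: [0.9, 0.5, 0.6]
gripper_width: 0.0561
```

View pics/s8c.png

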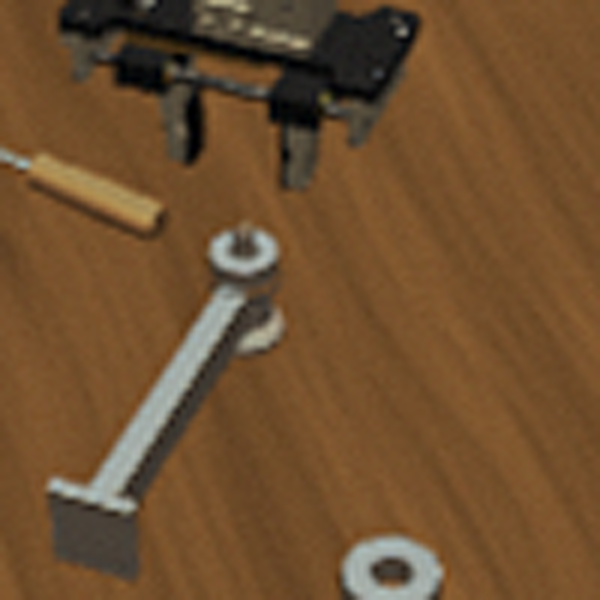

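View pics/w8.png

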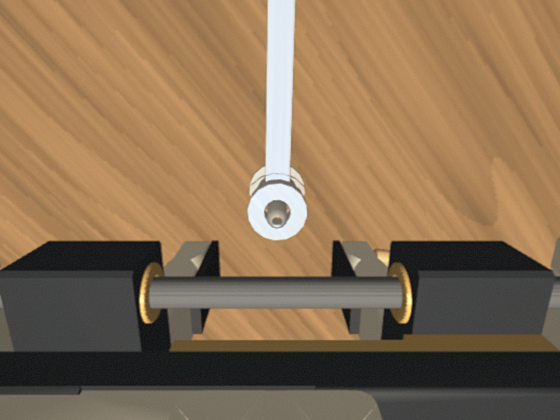

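```bash
python3 -m inch '[[[-0.46,-0.55,0],[0,0,-0.1]],[[-0.46,-0.55,0],[0,0,0]],[[-0.53,-0.63,0],[0,0,0]],[[-0.53,-0.63,0],[0,0,0]],[[-0.57,-0.68,-0.2],[0,0,0]],[[-0.57,-0.69,-0.4],[0,0,0]],[[-0.57,-0.69,-0.4],[0,0,0]],[[0,0,-0.2],[0,0,0]]]' 56
python3 - <<'E'
from h import *
c=cap("wrist","w9.png");cap("wrist","w9.png")
E
python3 - <<'E'
from h import *
c=cap("wrist"); st=arm.read_state();h=st["ee_pos"][2]; print(st["ee_pos"],st["ee_rot"])
im=c["color"].astype(int)
cc=dict(intrinsics=c["intrinsics"],cam_to_world=np.load("rel.npy"))
for r in range(0,250,20):
    m=np.where(im[r,230:330].min(1)>150)[0]+230
    if len(m): print(r,m.min(),m.max(),atz(cc,((m.min()+m.max())/2,r),h-.048).round(4)[:2])
E
```

```text
clock: 11.95
ee_pos: [0.5272, 0.2241, 0.1682]
ee_rot: [-0.001, -0.424, 0.906, 0.0]
wrist_force: [-0.6, -0.1, -1.2]
gripper_width: 0.0559
[0.52997044 0.22666251 0.16898754] [ 2.69014346e-04 -4.24540885e-01  9.05408727e-01 -3.70484046e-05]
40 232 325 [0.11   0.0013]
60 265 291 [0.0995 0.001 ]
80 264 293 [0.0886 0.0012]
100 264 292 [0.0774 0.0009]
120 264 292 [0.0658 0.0009]
140 264 291 [0.0539 0.0005]
160 264 291 [0.0416 0.0005]
180 264 291 [0.0289 0.0004]
200 264 290 [0.0157 0.    ]
220 264 290 [ 0.0021 -0.    ]
240 264 289 [-0.0119 -0.0004]
```

View pics/w9.png

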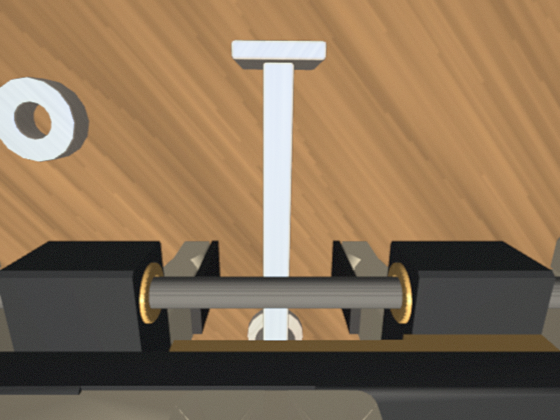

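```bash
python3 -m inch '[[[-0.03,0.02,-0.5],[0,0,-0.09]],[[0,0,-0.6],[0,0,0]],[[0,0,-0.6],[0,0,0]],[[0,0,-0.7],[0,0,0]],[[0,0,-0.7],[0,0,0]],[[0,0,-0.6],[0,0,0]],[[0,0,-0.4],[0,0,0]],[[0,0,-0.15],[0,0,0]]]' 56
python3 -m inch '[[[0,0,0],[0,0,0]],[[0,0,0],[0,0,0]],[[0,0,0],[0,0,0]],[[0,0,0],[0,0,0]],[[0,0,0],[0,0,0]],[[0,0,0],[0,0,0]],[[0,0,0],[0,0,0]],[[0,0,0],[0,0,0]]]' 8
python3 - <<'E'
from h import *
for i in range(4):
    cap("wrist"); s=arm.read_state(); print(np.round(s["wrist_force"],2),np.round(s["ft_torque"],3),s["gripper_width"],np.round(s["ee_pos"],4))
E
```

```text
clock: 12.77
ee_pos: [0.5288, 0.2269, 0.0818]
ee_rot: [-0.001, -0.421, 0.907, -0.0]
wrist_force: [-0.8, -1.4, -0.1]
gripper_width: 0.0562
clock: 13.43
ee_pos: [0.5292, 0.2271, 0.084]
ee_rot: [0.0, -0.421, 0.907, 0.0]
wrist_force: [-1.5, 0.3, 3.3]
gripper_width: 0.0178
[-1.89  1.11  4.4 ] [ 0.33   0.562 -0.11 ] 0.017976514382716826 [0.5291 0.2271 0.084 ]
[-1.19  0.27  4.43] [ 0.299  0.716 -0.13 ] 0.01787078956200101 [0.5291 0.2271 0.084 ]
[-2.07  0.52  4.93] [ 0.333  0.783 -0.137] 0.01813154469621682 [0.5291 0.2271 0.0839]
[-3.42  0.38  5.72] [ 0.346  0.723 -0.158] 0.017691007014271357 [0.5291 0.2271 0.084 ]
```

```bash
python3 -m inch '[[[0,0,0.1],[0,0,0]],[[0,0,0.2],[0,0,0]],[[0,0,0.2],[0,0,0]],[[0,0,0.2],[0,0,0]],[[0,0,0.2],[0,0,0]],[[0,0,0.1],[0,0,0]],[[0,0,0],[0,0,0]],[[0,0,0],[0,0,0]]]' 8
python3 - <<'E'
from h import *
from scipy.spatial.transform import Rotation as R
F=[];M=[]
for i in range(5):
    c=cap("side"); s=arm.read_state(); F.append(s["wrist_force"]);M.append(s["ft_torque"])
    if i==0: crop(c,180,100,140,110,5,"s10c.png")
F=np.mean(F,0);M=np.mean(M,0);Rm=R.from_quat(np.roll(s["ee_rot"],-1)).as_matrix()
print(F,M,"tool",Rm.T@F,Rm.T@M,s["ee_pos"],s["gripper_width"])
cap("wrist","w10.png")
E
```

```text
clock: 14.3
ee_pos: [0.529, 0.2269, 0.1037]
ee_rot: [0.0, -0.421, 0.907, 0.0]
wrist_force: [-1.0, 1.1, -8.5]
gripper_width: 0.0177
[-0.10191215 -0.09700642 -8.60539922] [ 0.00632319 -0.03053092  0.01854814] tool [0.13636989 0.01462236 8.60545649] [ 0.01925523 -0.02452705 -0.0185422 ] [0.52896497 0.22681128 0.10335748] 0.017801575272707884
```

View pics/s10c.png

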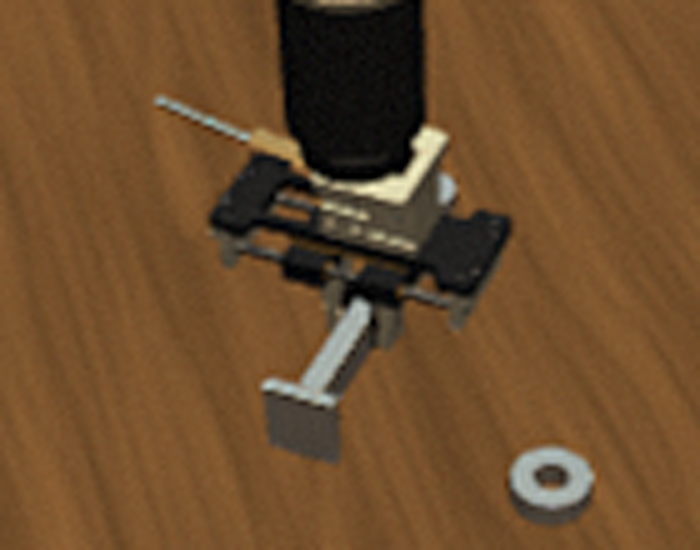

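View pics/w10.png

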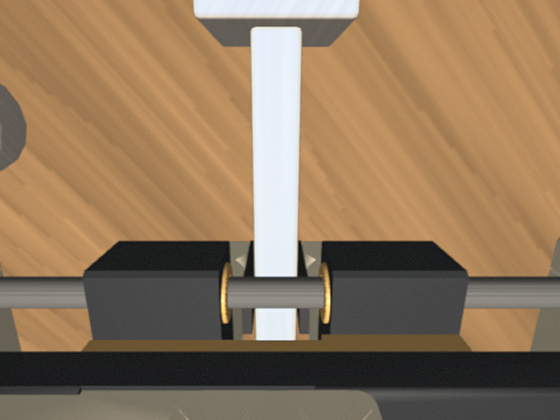

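Run:
```python
from h import *
rel=np.load("rel.npy"); s=arm.read_state(); c=cap("wrist")
cc=dict(intrinsics=c["intrinsics"],cam_to_world=rel)
for x in (.097,.1,.103):
  for z in (.016,.021,.026,.031,.036): print(x,z,"edge z58",proj(cc,[x,0,z]).round(1), "stem-top junction",proj(cc,[x,0,z+.01]).round(1))
for d in (5,12):
  pass
w=[proj(cc,[x,-.009,.036])-proj(cc,[x,.009,.036]) for x in (0.03,.06,.1)];print(np.round(w,1))
im=c["color"]; 
for r in (30,60,100,150,200): 
    m=np.where(im[r,230:330].min(1)>150)[0]+230; print(r,m.min(),m.max())
for i in range(6):
    cap("top"); s=arm.read_state(); print(np.round(s["wrist_force"],2),np.round(s["ft_torque"],3))
```

```text
0.097 0.016 edge z58 [277.3  24.7] stem-top junction [277.1  31.7]
0.097 0.021 edge z58 [277.2  28.3] stem-top junction [277.1  34.8]
0.097 0.026 edge z58 [277.1  31.7] stem-top junction [277.   37.6]
0.097 0.031 edge z58 [277.1  34.8] stem-top junction [276.9  40.2]
0.097 0.036 edge z58 [277.   37.6] stem-top junction [276.9  42.6]
0.1 0.016 edge z58 [277.3  12.9] stem-top junction [277.1  21.1]
0.1 0.021 edge z58 [277.2  17.2] stem-top junction [277.   24.6]
0.1 0.026 edge z58 [277.1  21.1] stem-top junction [276.9  27.9]
0.1 0.031 edge z58 [277.   24.6] stem-top junction [276.9  30.9]
0.1 0.036 edge z58 [276.9  27.9] stem-top junction [276.8  33.6]
0.103 0.016 edge z58 [277.2   1. ] stem-top junction [277.   10.3]
0.103 0.021 edge z58 [277.1   5.9] stem-top junction [277.   14.3]
0.103 0.026 edge z58 [277.   10.3] stem-top junction [276.9  18. ]
0.103 0.031 edge z58 [277.   14.3] stem-top junction [276.8  21.4]
0.103 0.036 edge z58 [276.9  18. ] stem-top junction [276.8  24.6]
[[-45.6   0.2]
 [-48.6   0.3]
 [-53.2   0.3]]
30 251 300
60 251 300
100 252 299
150 253 298
200 253 297
[ 0.3  -0.28 -8.44] [-0.036 -0.036  0.051]
[-0.88 -0.16 -8.74] [0.005 0.003 0.017]
[-0.44  0.47 -8.1 ] [-0.034 -0.019  0.032]
[-0.25 -0.03 -7.85] [-0.04  -0.051 -0.026]
[-0.07  0.58 -8.62] [ 0.059 -0.029 -0.057]
[ 0.06 -0.56 -8.18] [ 0.009 -0.079  0.027]
```

Run:
```python
from h import *
from scipy.optimize import least_squares
rel=np.load("rel.npy"); c=cap("wrist","w11.png")
cc=dict(intrinsics=c["intrinsics"],cam_to_world=rel)
crop(c,180,0,190,80,4,"w11c.png")
# model: arm point (x',z') x'=toward plate; tilt th about grip point at depth .047
def P(th,dx,dz,ax,y,az):
    X=ax; Z=.084-az+dz; 
    Xc,Zc=0,.047
    r=np.array([X-Xc,Z-Zc]); R=np.array([[np.cos(th),-np.sin(th)],[np.sin(th),np.cos(th)]])
    q=R@r; return proj(cc,[q[0]+Xc+dx,y,q[1]+Zc])
for th in (-6,-3,0,3,6,9):
    t=np.radians(th); a=P(t,0,0,.1,-.026,.058);b=P(t,0,0,.1,.026,.058);j=P(t,0,0,.1,0,.048)
    print(th,"plate w",(b-a)[0].round(1),"row",a[1].round(1),"junc",j[1].round(1),"stemw at .1",(P(t,0,0,.1,.009,.048)-P(t,0,0,.1,-.009,.048))[0].round(1),"at .02",(P(t,0,0,.02,.009,.048)-P(t,0,0,.02,-.009,.048))[0].round(1),P(t,0,0,.02,0,.048)[1].round())
```

```text
-6 plate w 183.4 row 24.0 junc 26.8 stemw at .1 58.0 at .02 45.2 252.0
-3 plate w 175.3 row 22.2 junc 26.9 stemw at .1 55.5 at .02 45.0 249.0
0 plate w 167.6 row 21.6 junc 27.9 stemw at .1 53.2 at .02 44.7 247.0
3 plate w 160.4 row 22.1 junc 29.7 stemw at .1 51.1 at .02 44.4 244.0
6 plate w 153.7 row 23.4 junc 32.1 stemw at .1 49.0 at .02 44.1 242.0
9 plate w 147.3 row 25.5 junc 35.2 stemw at .1 47.1 at .02 43.8 240.0
```

View pics/w11c.png

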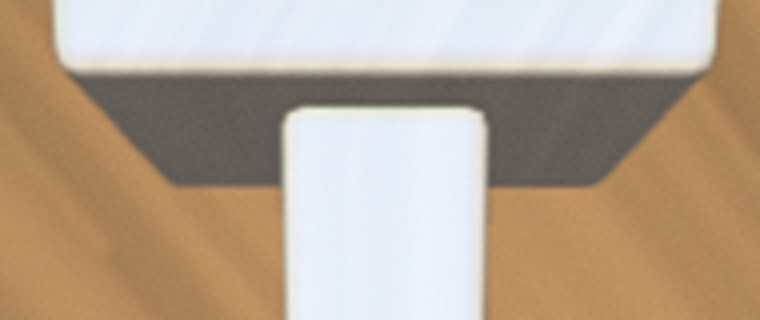

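```bash
cat > ft.py <<'E'
from h import *
from scipy.spatial.transform import Rotation as R
import sys
F=[];M=[]
for i in range(int(sys.argv[1])):
    cap("side"); s=arm.read_state(); Rm=R.from_quat(np.roll(s["ee_rot"],-1)).as_matrix()
    F.append(Rm.T@s["wrist_force"]);M.append(Rm.T@s["ft_torque"])
n=len(F);print("F",np.mean(F,0).round(3),"M",np.mean(M,0).round(4),"se",(np.std(M,0)/n**.5).round(4),np.round(s["ee_pos"],4),np.round(s["ee_rot"],4),s["clock"])
E
python3 ft.py 20
```

```text
F [-0.141  0.243  8.256] M [ 0.0203 -0.0239 -0.003 ] se [0.005  0.0094 0.0052] [0.5291 0.2269 0.1036] [ 0.     -0.4212  0.9069 -0.    ] 16.0
```

```bash
python3 -m inch '[[[0,0,-0.1],[0,0,0]],[[0,0,-0.2],[0,0,0]],[[0,0,-0.2],[0,0,0]],[[0,0,-0.2],[0,0,0]],[[0,0,-0.15],[0,0,0]],[[0,0,-0.1],[0,0,0]],[[0,0,-0.03],[0,0,0]],[[0,0,0],[0,0,0]]]' 8
python3 -m inch '[[[0,0,0],[0,0,0]],[[0,0,0],[0,0,0]],[[0,0,0],[0,0,0]],[[0,0,0],[0,0,0]],[[0,0,0],[0,0,0]],[[0,0,0],[0,0,0]],[[0,0,0],[0,0,0]],[[0,0,0],[0,0,0]]]' 36; python3 ft.py 20
```

```text
clock: 16.67
ee_pos: [0.5291, 0.2269, 0.0841]
ee_rot: [0.0, -0.421, 0.907, -0.0]
wrist_force: [-1.1, -1.0, -7.3]
gripper_width: 0.018
clock: 17.33
ee_pos: [0.5291, 0.227, 0.084]
ee_rot: [0.0, -0.421, 0.907, -0.0]
wrist_force: [-0.4, 0.5, 0.1]
gripper_width: 0.0362
F [-0.073  0.031 -0.229] M [ 0.0154 -0.1388 -0.0068] se [0.0064 0.0069 0.0068] [0.5291 0.2269 0.084 ] [-0.     -0.4212  0.907   0.    ] 18.3333
```

```bash
python3 ft.py 6; python3 -m inch '[[[0,0,0.4],[0,0,0]],[[0,0,0.4],[0,0,0]],[[0,0,0.4],[0,0,0]],[[0,0,0.4],[0,0,0]],[[0,0,0.4],[0,0,0]],[[0,0,0],[0,0,0]],[[0,0,0],[0,0,0]],[[0,0,0],[0,0,0]]]' 36; python3 ft.py 15
python3 - <<'E'
from h import *
cap("wrist","w12.png")
E
```

```text
F [0.32  0.067 0.152] M [ 0.0399 -0.1378 -0.0003] se [0.0082 0.0041 0.0069] [0.5291 0.2269 0.0839] [-0.     -0.4212  0.907  -0.    ] 18.6333
clock: 19.3
ee_pos: [0.5289, 0.2268, 0.1239]
ee_rot: [0.0, -0.421, 0.907, 0.0]
wrist_force: [0.3, 0.2, 0.5]
gripper_width: 0.0358
F [ 0.148  0.152 -0.128] M [ 0.0198 -0.1345 -0.0027] se [0.0074 0.0097 0.0106] [0.5291 0.2269 0.124 ] [ 0.     -0.4213  0.9069 -0.    ] 20.05
```

View pics/w12.png

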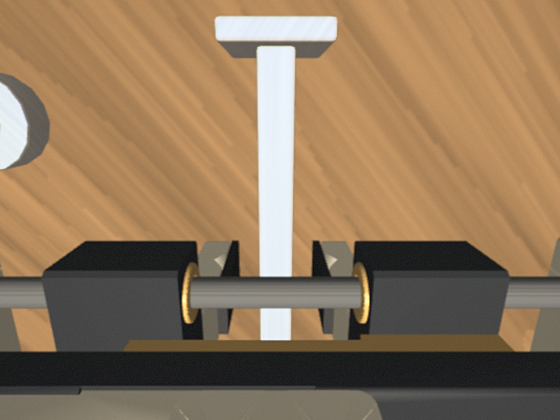

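```bash
python3 -m inch '[[[0.22,0.26,0],[0,0,0]],[[0.215,0.255,-0.3],[0,0,0]],[[0,0,-0.4],[0,0,0]],[[0,0,-0.4],[0,0,0]],[[0,0,-0.4],[0,0,0]],[[0,0,-0.3],[0,0,0]],[[0,0,-0.2],[0,0,0]],[[0,0,0],[0,0,0]]]' 36;python3 -m inch '[[[0,0,0],[0,0,0]],[[0,0,0],[0,0,0]],[[0,0,0],[0,0,0]],[[0,0,0],[0,0,0]],[[0,0,0],[0,0,0]],[[0,0,0],[0,0,0]],[[0,0,0],[0,0,0]],[[0,0,0],[0,0,0]]]' 8
python3 -m inch '[[[0,0,0.1],[0,0,0]],[[0,0,0.2],[0,0,0]],[[0,0,0.2],[0,0,0]],[[0,0,0.2],[0,0,0]],[[0,0,0.2],[0,0,0]],[[0,0,0.1],[0,0,0]],[[0,0,0],[0,0,0]],[[0,0,0],[0,0,0]]]' 8; python3 ft.py 15
```

```text
clock: 20.77
ee_pos: [0.5372, 0.2367, 0.0826]
ee_rot: [-0.001, -0.421, 0.907, -0.0]
wrist_force: [-0.5, 0.1, 1.4]
gripper_width: 0.0358
clock: 21.43
ee_pos: [0.538, 0.2374, 0.0844]
ee_rot: [0.0, -0.421, 0.907, 0.0]
wrist_force: [-1.9, 0.2, 6.3]
gripper_width: 0.018
clock: 22.1
ee_pos: [0.5377, 0.2372, 0.1041]
ee_rot: [0.0, -0.421, 0.907, 0.0]
wrist_force: [0.7, -0.2, -8.0]
gripper_width: 0.0176
F [-0.084 -0.191  8.183] M [ 0.0229 -0.1255 -0.0012] se [0.0061 0.0065 0.0065] [0.5378 0.2372 0.104 ] [ 0.     -0.4212  0.9069 -0.    ] 22.85
```

```bash
python3 -m inch '[[[0,0,0.5],[0,0,0]],[[0,0,1],[0,0,0]],[[0,0,1],[0,0,0]],[[0,0,1],[0,0,0]],[[0,0,1],[0,0,0]],[[0,0,0.5],[0,0,0]],[[0,0,0],[0,0,0]],[[0,0,0],[0,0,0]]]' 8; python3 ft.py 15
python3 - <<'E'
from h import *
cap("wrist","w13.png"); c=cap("side"); crop(c,180,60,140,120,5,"s13.png")
E
```

```text
clock: 23.52
ee_pos: [0.5376, 0.2373, 0.2042]
ee_rot: [0.0, -0.421, 0.907, 0.0]
wrist_force: [-0.1, -0.4, -9.1]
gripper_width: 0.0179
F [-0.062  0.016  8.264] M [ 0.0185 -0.1314  0.0072] se [0.0089 0.0124 0.0071] [0.5378 0.2372 0.204 ] [ 0.     -0.4212  0.907   0.    ] 24.2667
```

View pics/w13.png

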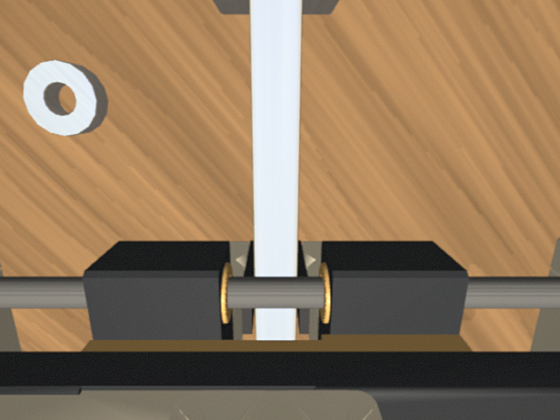

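View pics/s13.png

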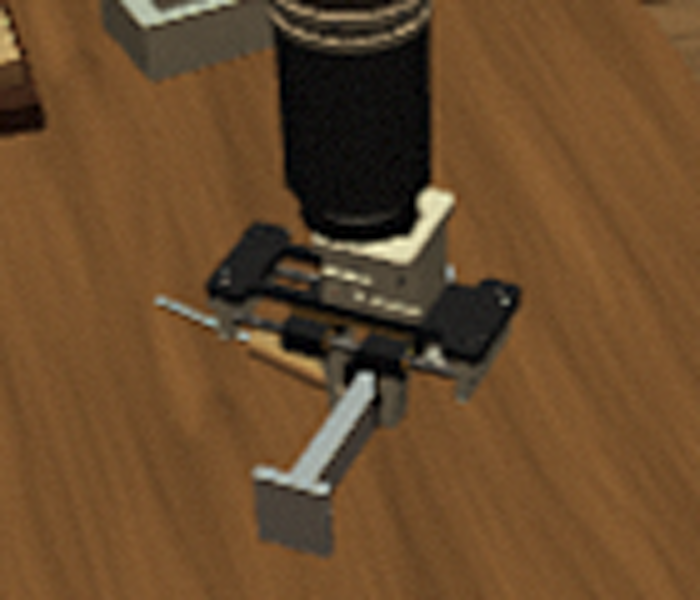

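```bash
python3 -m inch '[[[0,-0.4,0],[0,0,0]],[[-0.05,-0.8,0],[0,0,0]],[[-0.05,-1,0],[0,0,0]],[[-0.05,-1,0],[0,0,0]],[[-0.05,-1,0],[0,0,0]],[[-0.05,-1,0],[0,0,0]],[[-0.05,-1,0],[0,0,0]],[[-0.05,-1,0],[0,0,0]]]' 8; python3 -m inch '[[[-0.05,-1,0],[0,0,0]],[[-0.05,-1,0],[0,0,0]],[[-0.05,-1,0],[0,0,0]],[[-0.05,-1,0],[0,0,0]],[[-0.05,-1,0],[0,0,0]],[[-0.05,-1,0],[0,0,0]],[[-0.05,-1,0],[0,0,0]],[[-0.05,-0.8,0],[0,0,0]]]' 8; python3 -m inch '[[[0,-0.8,0],[0,0,0]],[[0,-0.6,0],[0,0,0]],[[0,-0.4,0],[0,0,0]],[[0,-0.2,0],[0,0,0]],[[0,-0.1,0],[0,0,0]],[[0,0,0],[0,0,0]],[[0,0,0],[0,0,0]],[[0,0,0],[0,0,0]]]' 8
python3 - <<'E'
from h import *
c=cap("wrist","w14.png"); np.savez("w14.npz",**c)
E
```

```text
clock: 25.03
ee_pos: [0.5302, 0.0913, 0.2041]
ee_rot: [0.0, -0.421, 0.907, -0.0]
wrist_force: [0.3, 0.2, -8.1]
gripper_width: 0.0178
clock: 25.7
ee_pos: [0.5219, -0.0649, 0.2041]
ee_rot: [-0.0, -0.421, 0.907, -0.0]
wrist_force: [-0.3, 0.0, -8.3]
gripper_width: 0.0179
clock: 26.37
ee_pos: [0.5229, -0.1042, 0.2039]
ee_rot: [0.0, -0.422, 0.907, 0.0]
wrist_force: [-0.2, 0.0, -7.6]
gripper_width: 0.0179
```

View pics/w14.png

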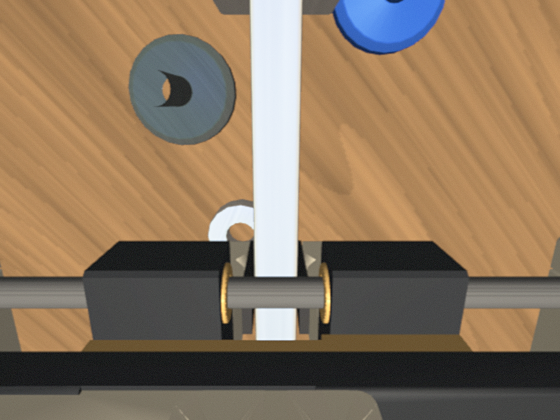

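Run:
```python
from h import *
c=np.load("w14.npz"); crop(c,115,20,135,140,5,"w14c.png")
```

```text
(no output)
```

View pics/w14c.png

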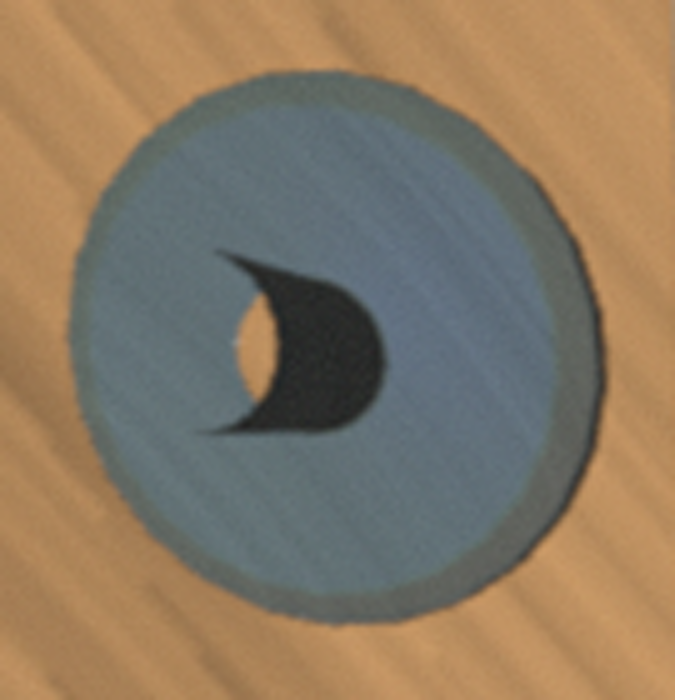

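Run:
```python
from h import *
c=np.load("w14.npz"); cc=dict(intrinsics=c["intrinsics"],cam_to_world=np.load("rel.npy")); h=.2039
p=lambda u,v:(115+u/5-.4,20+v/5-.4)
print("foot c",atz(cc,p(322,345),h-.018).round(4),[atz(cc,p(*q),h-.018).round(4)[:2] for q in [(87,320),(557,340),(320,101),(340,592)]])
print("post base right",atz(cc,p(386,358),h-.018).round(4))
print("top c",atz(cc,p(187,341),h-.08).round(4),"right",atz(cc,p(280,341),h-.08).round(4),"bottom",atz(cc,p(200,433),h-.08).round(4))
print("outer",[atz(cc,p(*q),h-.012).round(4)[:2] for q in [(70,330),(604,350),(320,70),(350,625)]])
g=np.load("t5.npz")
for q in [(.5205,-.2135,.018)]: print(proj(g,q))
print(c["cam_to_world"].round(3))
```

```text
foot c [ 0.0868 -0.0746  0.1859] [array([ 0.0907, -0.1103]), array([ 0.0873, -0.0385]), array([ 0.1211, -0.0721]), array([ 0.0494, -0.0749])]
post base right [ 0.0849 -0.0649  0.1859]
top c [ 0.0848 -0.0742  0.1239] right [ 0.0848 -0.0631  0.1239] bottom [ 0.0743 -0.0737  0.1239]
outer [array([ 0.0895, -0.1155]), array([ 0.0861, -0.032 ]), array([ 0.1264, -0.0733]), array([ 0.0434, -0.0753])]
[366.5605789  218.65203956]
[[-0.764  0.62   0.179  0.474]
 [ 0.645  0.734  0.212 -0.161]
 [ 0.     0.277 -0.961  0.296]
 [ 0.     0.     0.     1.   ]]
```

```bash
python3 -m inch '[[[0.035,-0.5,0],[0,0,0]],[[0,-0.95,0],[0,0,0]],[[0,-1,0],[0,0,0]],[[0,-1,0],[0,0,0]],[[0,-0.9,-0.2],[0,0,0]],[[0,-0.7,-0.3],[0,0,0]],[[0,-0.4,-0.3],[0,0,0]],[[0,-0.17,-0.2],[0,0,0]]]' 8; python3 -m inch '[[[0,0,-0.2],[0,0,0]],[[0,0,-0.2],[0,0,0]],[[0,0,-0.2],[0,0,0]],[[0,0,0],[0,0,0]],[[0,0,0],[0,0,0]],[[0,0,0],[0,0,0]],[[0,0,0],[0,0,0]],[[0,0,0],[0,0,0]]]' 8; python3 ft.py 4
python3 - <<'E'
from h import *
c=cap("side"); np.savez("s15.npz",**c); crop(c,220,180,140,120,5,"s15.png")
c=cap("top"); np.savez("t15.npz",**c); crop(c,300,140,140,120,5,"t15.png")
E
```

```text
clock: 27.08
ee_pos: [0.5231, -0.2182, 0.1831]
ee_rot: [-0.0, -0.421, 0.907, 0.0]
wrist_force: [0.0, 0.5, -8.9]
gripper_width: 0.0176
clock: 27.75
ee_pos: [0.5237, -0.217, 0.1723]
ee_rot: [0.0, -0.421, 0.907, -0.0]
wrist_force: [-0.4, 0.1, -8.9]
gripper_width: 0.0179
F [-0.014  0.081  7.748] M [ 0.0385 -0.1437 -0.0116] se [0.0131 0.0059 0.0093] [ 0.5235 -0.2172  0.1721] [ 1.000e-04 -4.212e-01  9.069e-01 -1.000e-04] 27.95
```

View pics/s15.png

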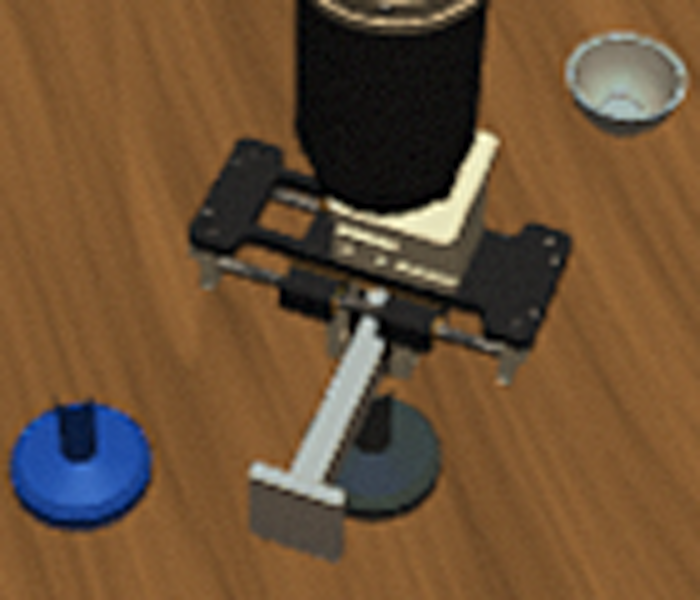

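View pics/t15.png

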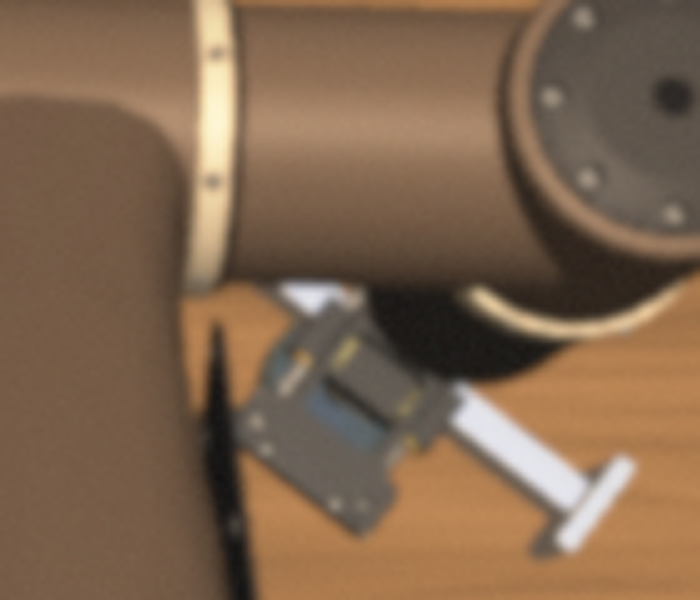

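```bash
python3 -m inch '[[[0,0,-0.2],[0,0,0]],[[0,0,-0.2],[0,0,0]],[[0,0,-0.2],[0,0,0]],[[0,0,-0.2],[0,0,0]],[[0,0,-0.1],[0,0,0]],[[0,0,-0.1],[0,0,0]],[[0,0,-0.05],[0,0,0]],[[0,0,0],[0,0,0]]]' 8; python3 ft.py 3
```

```text
clock: 28.72
ee_pos: [0.5234, -0.2172, 0.1507]
ee_rot: [-0.0, -0.421, 0.907, 0.0]
wrist_force: [0.1, -0.8, -8.6]
gripper_width: 0.0178
F [ 6.000e-03 -5.700e-02  8.464e+00] M [ 0.021  -0.1623 -0.0065] se [0.0166 0.01   0.0163] [ 0.5236 -0.2172  0.1511] [ 1.000e-04 -4.213e-01  9.069e-01 -1.000e-04] 28.8667
```

```bash
python3 -m inch '[[[0,0,-0.03],[0,0,0]],[[0,0,-0.03],[0,0,0]],[[0,0,0],[0,0,0]],[[0,0,0],[0,0,0]],[[0,0,0],[0,0,0]],[[0,0,0],[0,0,0]],[[0,0,0],[0,0,0]],[[0,0,0],[0,0,0]]]' 8; python3 ft.py 4
```

```text
clock: 29.53
ee_pos: [0.5237, -0.2172, 0.1504]
ee_rot: [0.0, -0.421, 0.907, -0.0]
wrist_force: [-4.9, 2.3, 5.9]
gripper_width: 0.0179
F [ 0.427  5.132 -6.065] M [-1.794  -0.0584 -0.0216] se [0.0072 0.0118 0.0145] [ 0.5237 -0.2172  0.1504] [ 2.000e-04 -4.214e-01  9.069e-01 -2.000e-04] 29.7333
```

```bash
python3 -m inch '[[[0,0,0.02],[0,0,0]],[[0,0,0],[0,0,0]],[[0,0,0],[0,0,0]],[[0,0,0],[0,0,0]],[[0,0,0],[0,0,0]],[[0,0,0],[0,0,0]],[[0,0,0],[0,0,0]],[[0,0,0],[0,0,0]]]' 8; python3 ft.py 4
```

```text
clock: 30.4
ee_pos: [0.5237, -0.2172, 0.1504]
ee_rot: [0.0, -0.421, 0.907, -0.0]
wrist_force: [-2.5, 1.8, 6.2]
gripper_width: 0.0176
F [-0.085  3.891 -5.365] M [-1.413  -0.1568  0.011 ] se [0.0091 0.0097 0.0112] [ 0.5237 -0.2173  0.1504] [ 2.000e-04 -4.213e-01  9.069e-01 -2.000e-04] 30.6
```

```bash
python3 -m inch '[[[0,0,0],[0,0,0]],[[0,0,0],[0,0,0]],[[0,0,0],[0,0,0]],[[0,0,0],[0,0,0]],[[0,0,0],[0,0,0]],[[0,0,0],[0,0,0]],[[0,0,0],[0,0,0]],[[0,0,0],[0,0,0]]]' 22; python3 ft.py 4
python3 - <<'E'
from h import *
c=cap("wrist","w16.png");c=cap("side"); crop(c,220,180,140,120,5,"s16.png")
E
```

```text
clock: 31.27
ee_pos: [0.5235, -0.2172, 0.1501]
ee_rot: [0.0, -0.421, 0.907, -0.0]
wrist_force: [-0.6, 0.2, 0.9]
gripper_width: 0.0218
F [-0.023 -0.123  0.278] M [ 0.0219 -0.139   0.0037] se [0.0094 0.0108 0.0222] [ 0.5235 -0.2172  0.1502] [ 0.     -0.4212  0.907   0.    ] 31.4667
```

View pics/w16.png

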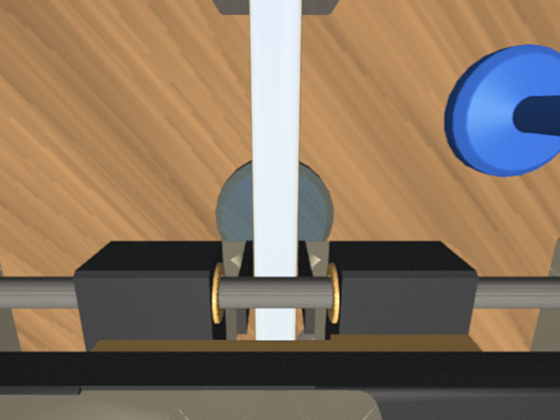

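View pics/s16.png

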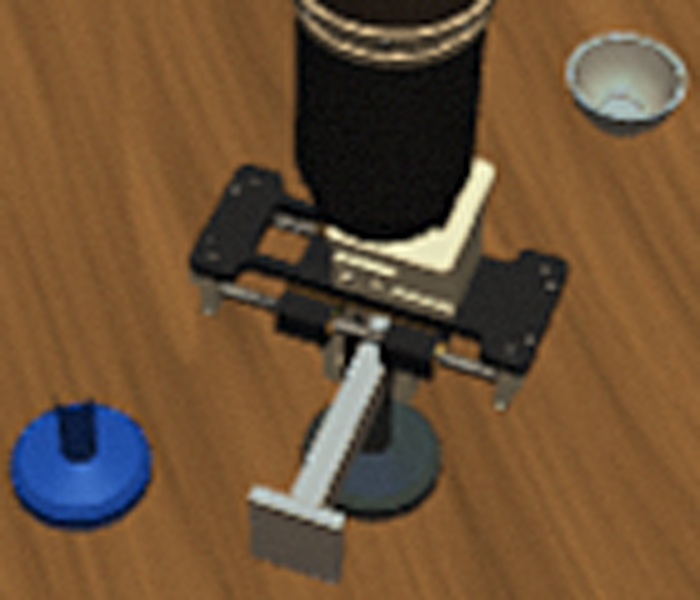

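```bash
python3 -m inch '[[[0,0,0],[0,0,0]],[[0,0,0],[0,0,0]],[[0,0,0],[0,0,0]],[[0,0,0],[0,0,0]],[[0,0,0],[0,0,0]],[[0,0,0],[0,0,0]],[[0,0,0],[0,0,0]],[[0,0,0],[0,0,0]]]' 50; python3 -m inch '[[[0,0,0.1],[0,0,0]],[[0,0,0.2],[0,0,0]],[[0,0,0.4],[0,0,0]],[[0,0,0.7],[0,0,0]],[[0,0,1],[0,0,0]],[[0,0,1],[0,0,0]],[[0,0,1],[0,0,0]],[[0,0,1],[0,0,0]]]' 50;  python3 -m inch '[[[-0.3,0,1],[0,0,0]],[[-0.5,0.4,1],[0,0,0]],[[-0.5,0.5,0.5],[0,0,0]],[[-0.5,0.5,0],[0,0,0]],[[-0.5,0.5,0],[0,0,0]],[[-0.5,0.5,0],[0,0,0]],[[0,0,0],[0,0,0]],[[0,0,0],[0,0,0]]]' 50
python3 - <<'E'
from h import *
c=cap("side","s17full.png"); crop(c,220,180,140,120,5,"s17.png"); cap("top","t17.png"); cap("wrist","w17.png")
E
```

```text
clock: 32.23
ee_pos: [0.5235, -0.2172, 0.1502]
ee_rot: [0.0, -0.421, 0.907, 0.0]
wrist_force: [0.9, -0.2, -0.3]
gripper_width: 0.0499
clock: 32.9
ee_pos: [0.5234, -0.2172, 0.2601]
ee_rot: [0.0, -0.421, 0.907, -0.0]
wrist_force: [0.5, 0.1, 0.2]
gripper_width: 0.0501
clock: 33.57
ee_pos: [0.4672, -0.1688, 0.309]
ee_rot: [0.001, -0.422, 0.907, -0.0]
wrist_force: [0.4, 0.0, 0.1]
gripper_width: 0.0498
```

View pics/s17.png

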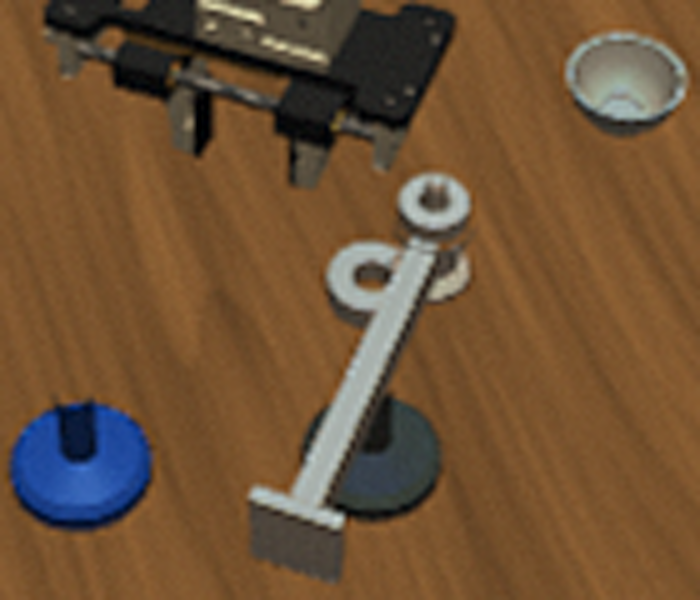

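View pics/w17.png

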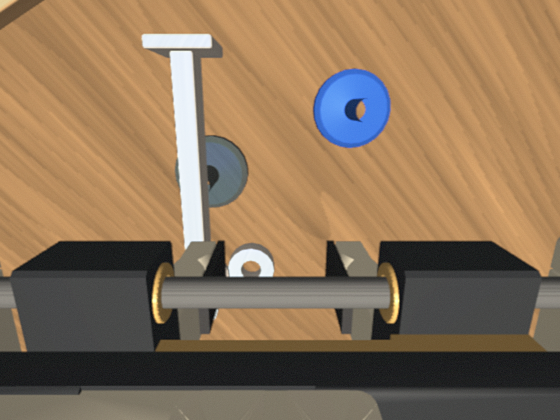

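View pics/t17.png

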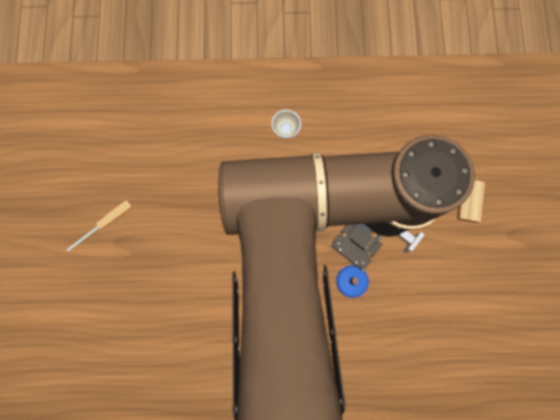

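Run:
```python
from h import *
a=cap("side")["color"].astype(int)
for i in range(4): b=cap("side")["color"].astype(int)
print("change",np.abs(a-b)[180:300,220:360].max(), arm.read_state()["clock"])
print(arm.close_job())
```

```text
change 82 33.9667
the job is handed in; nothing more can be done
None
```

I finished the job and handed it in at about 34 s. The lamp arm lies level on the dark steel stake with the smallest collar seated, but one last check gave an unclear result.

**What I did**
- I slipped the middle, 42 mm ring over the spigot and onto its seat while the arm lay on the bench.
- A trial lift at mid-stem, after correcting for an offset in the wrist torque sensor (about -0.137 N m), put the balance point about 13.5 mm towards the cup. I set the arm down and re-gripped there.
- The next lift left at most about 1.5 mm of imbalance. I held the arm level about 12 cm clear of the bench for roughly 0.7 s.
- I lowered it onto the stake, opened the jaws in two steps and backed off.

**Last checks**
- **Balance:** with the jaws slightly open, the wrist force was about zero. The plate end shows at the same pixels before and after I withdrew the gripper.
- **Collar and bystanders:** the side view shows the collar seated, and the bowl, screwdriver and offcut look to be where they started.
- **Contact forces:** pressing onto the stake produced only about 6 N net upward at the wrist, with 5 N sideways, and both vanished on release.
- **Stillness check, unclear:** comparing two side pictures about 0.2 s apart just before hand-in showed a change of up to 82 grey levels in the compared area. That area includes the gripper, which may still have been settling. I did not separate gripper from lamp arm before handing in, so this check does not confirm the arm was completely still.

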